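# Show the parcel locker key to the reader

## Task

The yellow parcel locker key is kept in one of the two slots under the flap of the steel wall pocket. Lift the flap right up until it stands open by itself, draw the key up out of its slot, and finish while still holding it in the gripper, upright with the stem down, its tip about 1 to 4 cm above the middle of the reader's green ring and never touching the reader. Leave the comb in its slot and do not disturb the trinket box or the timer.

Things in the scene. Friction and masses are not known exactly. Their poses are not given: they have to be found in the camera images.
- pocket: Fixed steel wall pocket: box 106 mm deep (x) by 170 mm wide (y), walls 3 mm, rim 112 mm above the shelf, on a maple upright (14 mm thick, 230 wide, 108 high) along its far side. Origin: centre of underside, on the shelf; x points from the flap's tab to the hinge side, z up. Inside, a level slotted plate lies 40 mm below the rim, its top at 72 mm; clear space above it 100 by 164 mm.
- slot_right (a point): Centre of one of the two slots, in the top face of the plate in the pocket, at the pocket's y = -36 mm, x = 0. The slot is 13 mm (pocket's x) by 24 mm (y). One slot holds the key, the other the comb, drawn at random.
- slot_left (a point): Centre of the other slot, at the pocket's y = +36 mm, x = 0; same size and height.
- flap (a joint): Angle of the steel flap that covers the pocket, rad: 0 shut (level), 1.57 upright, 1.95 its stop, leaning back. Hinged along the pocket's y axis at the far top edge; it grows as the tab end goes up and over. A stiff hinge keeps it wherever it is left (about 2 N at the tab moves it). It starts at 0 to 0.12.
- flap_hinge (a point): Point on the hinge axis at the middle of the flap's width, 55 mm along the pocket's x from its origin, 113 mm above the shelf. The flap plate reaches from here 109 mm towards the tab, 172 mm wide, 3 mm thick.
- flap_tab (a point): Grip point on the flap's black pull tab, 136 mm from the hinge axis; it turns with the flap. The tab sticks out 46 mm beyond the middle of the plate's free edge, 12 mm thick (pocket's y), 16 mm tall when shut; this point is 27 mm beyond the edge. Pinched across its 12 mm with the tool pointing down, it can be carried along its whole arc, turning between the pads.
- key: Loose yellow plastic key, 25 to 50 g, 79 mm tall, upright in its slot. Flat head 10 mm thick (x) by 40 mm wide (y), 45 to 79 mm above the origin; below it a stem 8 by 18 mm. Origin: centre of the stem's tip; z points from tip to head. At the start the head's shoulders rest on the slotted plate, so the head stands 34 mm above it, hidden by the flap; axes parallel to the pocket's.
- comb: Loose chrome comb, folded shut, a bar 9 mm (x) by 19 mm (y) by 102 mm tall, upright in the other slot, its foot on the pocket's floor, top 34 mm above the slotted plate. Origin: centre of its lower end. To be left there.
- reader: Fixed black key reader, a flat block 100 by 100 mm, 24 mm high, with a green ring (68 mm across) on its top. Origin: centre of its underside.
- reader_face (a point): Centre of the reader's green ring, on its top face, 24 mm above the shelf.
- trinket_box: Loose white ceramic trinket box with its lid on, round, 72 mm across and 66 mm tall. Origin: centre of its underside. To be left alone.
- timer: Loose grey plastic timer, 64 by 64 mm, 48 mm tall with its white twist dial. Origin: centre of its underside. To be left alone.

How it is judged:
By the outcome, as a careful person would: the job done as asked, in the order asked, and still so for the second after the job is handed in, while the arm keeps its last pose, push and grip.
It also fails if it takes over 54 s, if anything falls off the work surface, if the arm or the gripper's body presses on something with over 40 N, if the wrist force passes 120 N, or if a joint passes its speed limit or range.

## Robot

A 7-joint arm with a two-finger parallel gripper is mounted at the origin on the work surface. World frame = base frame: x ahead of the robot, y to its left, z up, the work surface at z = 0. Lengths are in m, angles in rad, forces in N, time in s.
With the tool pointing down it reaches from about 0.4 to 0.85 m from the base axis. Payload 10.4 kg.
Tool frame: the origin (TCP) lies between the finger pads, 19 mm behind the fingertips; this is the grasp point; z points along the fingers, y is the line along which they close (so a half turn about z gives the same grasp; the last joint's range is limited). The gripper opens to 87 mm and grips with 3 to 60 N. Pads are 19 mm wide; open, the fingers measure 117 mm over their backs; the gripper's body (75 mm by 190 mm) begins 51 mm behind the grasp point.
Start: joints at [1.119, 0.332, -0.065, 1.46, 0.022, 1.35, -0.088], TCP at [0.26, -0.568, 0.241] pointing down, gripper open.
Joint ranges: [-2.6, 2.6], [-0.5, 2.12], [-1.47, 1.34], [0.16, 2.42], [-1.27, 4.41], [0.06, 2.06], [-2.6, 2.6]. Speed limits (rad/s): [2.22, 2.22, 2.79, 2.79, 3.14, 3.14, 3.14].

## Interface

Orientations are given as a unit quaternion [x, y, z, w].
In Python, from bench import r gives the robot as it stands.
- The arm moves only by the shell command python3 jog.py 'ROWS' [FORCE]. ROWS is a JSON list of rows, 1 to 12 of them, each written [[dx, dy, dz], turn, opening]: dx, dy, dz in m, then a turn about the tool's z in rad, then the finger opening in m; each row is the pose to reach, as a shift and turn from the pose commanded when the command began, along the tool's axes at that moment; what a row does not reach only later rows make up. A row lasts 1/10 s, in which the tool goes at most 0.05 m and 0.15 rad, less where a joint would pass 70% of its speed; a pose out of reach is approached as far as the arm can. The fingers move at their own pace and stop on an object; FORCE is the grip in N (left out, the last holds). Time passes only in rows, so rows that do not move let the fingers close. It prints the time, the measured TCP pose, the force, the opening and the grip force at its end. Input that does not fit is refused with a message, and nothing moves.
- r.read_state(): the state, without advancing time (a new reading comes with each control period).
- r.camera(name): name is "side" or "top" or "wrist"; returns a dict with "img" (400x640x3 uint8, red, green, blue), "fx", "fy", "cx", "cy" (pixels), "pose" (4x4, takes a point from camera to world coordinates). Camera axes: x right, y down, z forward; pixel columns grow to the right and rows downward; lengths in m; the calibration is good to about 2 mm. The wrist camera is an equidistant fisheye: a pixel r from the principal point sees the ray r / f radians off the axis. A picture is of the moment at which its call begins. There is no depth.
- r.close_job(): hands the job in; it is judged then, once.
The state is a dict: "time": time; "joint_positions": joint angles; "joint_vel": joint speeds; "joint_torque": joint torques, N m; "ee_pos": TCP position; "eef_rot": TCP orientation; "ft_force": force on the tool from outside, world axes, zero at the start; "torque": the same for the moment, N m; "width": finger opening in m; "grip_force": force on a finger pad.
Only numpy, scipy, OpenCV 4.12 (cv2) and the standard library are available. Lean on these libraries where they do the work, as an engineer would, in place of code of your own. Each camera call takes 0.05 s, during which the arm holds its last target. There are 200 camera calls.

## Working session

There is one attempt and no reset: what is moved stays moved. The work goes in short steps, Python scripts to look and compute and a shell command to move; the robot and the scene stay as the last step left them, time stands still between calls to the robot, and variables do not carry over. Pictures are saved under pics/ and viewed, at most 10 in all, crops included, and the job is handed in when it is done.

```bash
ls; mkdir -p pics; python3 - <<'E'
from bench import r
import cv2,numpy as np
np.set_printoptions(precision=4,suppress=True)
s=r.read_state();print(s['time'],s['ee_pos'],s['eef_rot'],s['width'])
for n in ['side','top','wrist']:
    c=r.camera(n);cv2.imwrite(f'pics/{n}0.png',c['img'][:,:,::-1]);print(n,c['fx'],c['fy'],c['cx'],c['cy']);print(c['pose'])
E
```

```text
bench.py
jog.py
pics
0.0 [ 0.2597 -0.5681  0.2405] [ 0.9771  0.2128 -0.0002 -0.0007] 0.08709343946362859
side 384.3758650897253 384.3758650897253 322.84206181804694 193.50050836226913
[[ 0.7394 -0.329   0.5874  0.1447]
 [-0.673  -0.3343  0.6598 -0.5347]
 [-0.0207 -0.8832 -0.4686  0.4602]
 [ 0.      0.      0.      1.    ]]
top 488.5037816126805 488.5037816126805 330.45136341081144 204.81517376118902
[[ 0.0179 -0.9985  0.0523  0.5414]
 [-0.9998 -0.0183 -0.0074 -0.0225]
 [ 0.0083 -0.0521 -0.9986  0.9385]
 [ 0.      0.      0.      1.    ]]
wrist 309.70691628693146 309.70691628693146 315.7027017366868 199.5327221453626
[[ 0.4155 -0.8787 -0.2349  0.3242]
 [-0.9096 -0.4015 -0.107  -0.5394]
 [-0.0003  0.2581 -0.9661  0.3837]
 [ 0.      0.      0.      1.    ]]
```

View pics/top0.png

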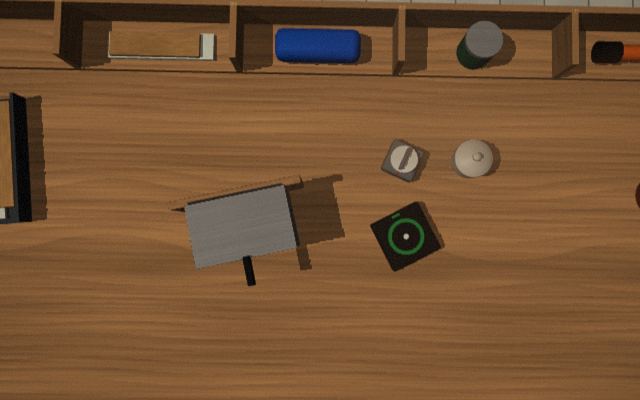

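View pics/side0.png

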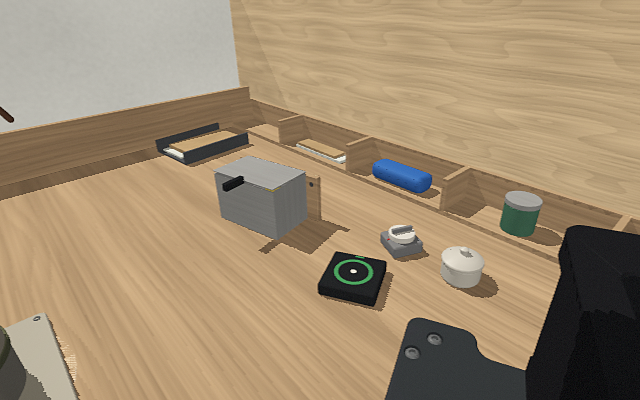

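The top view shows the pocket (corners near 186,206 / 284,184 / 297,246 / 196,268), the tab from (247,257) to (251,285), and the ring centre at (406,237). In the side view the tab is at (233,184) and the ring at (353,272). I'll enlarge both for accurate pixels.

```bash
python3 - <<'E'
import cv2,numpy as np
t=cv2.imread('pics/top0.png')[170:300,160:310];s=cv2.imread('pics/side0.png')[140:250,200:340]
f=lambda i:cv2.resize(i,None,fx=5,fy=5,interpolation=cv2.INTER_CUBIC)
cv2.imwrite('pics/topc.png',f(t)[:600]);cv2.imwrite('pics/sidec.png',f(s))
E
```

```text
(no output)
```

View pics/topc.png

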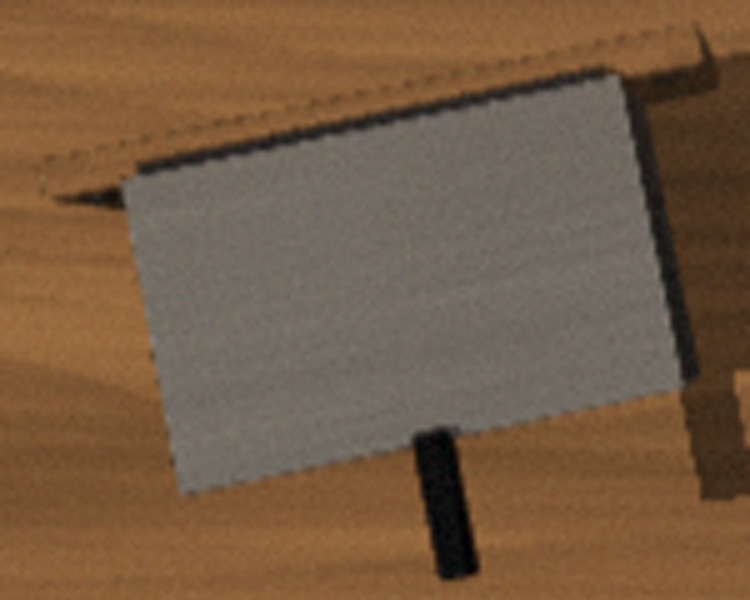

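View pics/sidec.png

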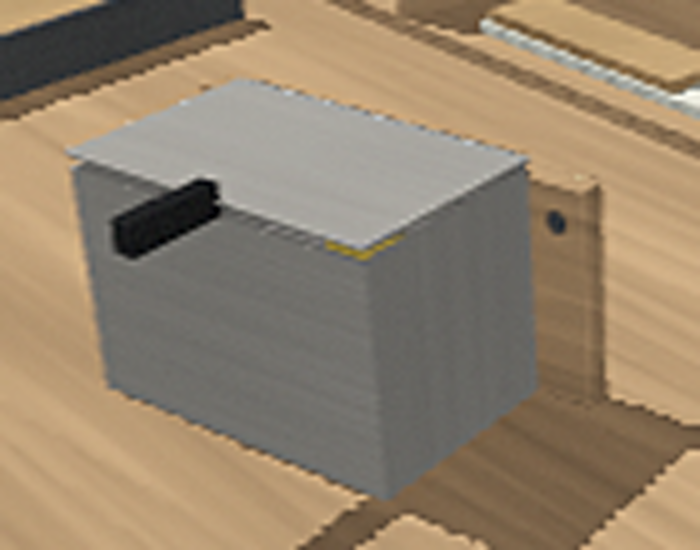

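Plate corners in the crops: top (122,180), (618,75), (688,383), (182,492). The same corners in the side view are (240,80), (525,160), (365,250), (70,153). The flap is slightly open, and a sliver of yellow shows at its right corner. Next is triangulation.

```bash
cat > h.py <<'E'
import numpy as np,cv2
from bench import r
from scipy.spatial.transform import Rotation as R
from scipy.optimize import least_squares
np.set_printoptions(precision=4,suppress=True)
def ray(c,uv):
    d=np.array([(uv[0]-c['cx'])/c['fx'],(uv[1]-c['cy'])/c['fy'],1.]);P=c['pose'];d=P[:3,:3]@d;return P[:3,3],d/np.linalg.norm(d)
def proj(c,p):
    P=c['pose'];q=(np.asarray(p)-P[:3,3])@P[:3,:3];return np.array([c['fx']*q[0]/q[2]+c['cx'],c['fy']*q[1]/q[2]+c['cy']])
def tri(obs):
    A=0;b=0
    for c,uv in obs:
        o,d=ray(c,uv);M=np.eye(3)-np.outer(d,d);A=A+M;b=b+M@o
    return np.linalg.solve(A,b)
def pk(x,y,yaw,p):
    c,s=np.cos(yaw),np.sin(yaw);return np.array([x+c*p[0]-s*p[1],y+s*p[0]+c*p[1],p[2]])
def flap(a,l,y,h=0):  # point on flap, distance l from hinge, h above
    return [.055-l*np.cos(a)+h*np.sin(a),y,.113+l*np.sin(a)+h*np.cos(a)]
E
python3 - <<'E'
from h import *
T=r.camera('top');S=r.camera('side')
tp=np.array([[122,180],[618,75],[688,383],[182,492]])/5-.4+[160,170]
sp=np.array([[240,80],[525,160],[365,250],[70,153]])/5-.4+[200,140]
print([tri([(T,a),(S,b)]) for a,b in zip(tp,sp)])
print('ring',tri([(T,(406,237)),(S,(353,272))]))
sig=[(0,.086),(0,-.086),(.109,-.086),(.109,.086)]
def f(q):
    e=[]
    for (l,y),a,b in zip(sig,tp,sp):
        p=pk(*q[:3],flap(q[3],l,y,.0015));e+=[proj(T,p)-a,proj(S,p)-b]
    return np.ravel(e)
o=least_squares(f,[.5,.17,.2,.05]);q=o.x;print(q,o.fun)
tab=pk(*q[:3],flap(q[3],.136,0));print('tab',tab,proj(T,tab),proj(S,tab),'slots',pk(*q[:3],[0,-.036,.072]),pk(*q[:3],[0,.036,.072]))
s=r.read_state();M=R.from_quat(s['eef_rot']);print('tool axes',M.as_matrix())
print('delta tool',M.inv().apply(tab-s['ee_pos']))
E
```

```text
[array([0.5786, 0.2178, 0.1157]), array([0.6169, 0.0521, 0.1155]), array([0.5138, 0.0259, 0.1191]), array([0.4756, 0.193 , 0.1189])]
ring [ 0.5323 -0.1724  0.0233]
[0.5458 0.1223 0.2324 0.0401] [-0.3184 -0.5318  0.2838  0.2437  0.4076 -1.0941  1.3241  0.215  -0.267
  0.4889 -0.214   0.1487 -0.1332  0.7657 -1.3769  0.153 ]
tab [0.4671 0.1037 0.1185] [249.858  273.6097] [230.9707 184.7027] slots [0.5541 0.0873 0.072 ] [0.5375 0.1573 0.072 ]
tool axes [[ 0.9094  0.4158 -0.0003]
 [ 0.4158 -0.9094  0.0005]
 [-0.     -0.0006 -1.    ]]
delta tool [ 0.4679 -0.5248  0.1228]
```

Fit agrees to about 1 px: pocket at (0.546, 0.122), yaw 0.232, flap at 0.04 rad, tab at (0.467, 0.104, 0.118). The ring is at (0.532, -0.172, 0.023). Moving above the tab.

```bash
python3 jog.py '[[[0.3, -0.21, 0], 0.197, 0.06], [[0.3, -0.21, 0], 0.197, 0.06], [[0.3, -0.21, 0], 0.197, 0.06], [[0.3, -0.21, 0], 0.197, 0.06], [[0.3, -0.21, 0], 0.197, 0.06], [[0.3, -0.21, 0], 0.197, 0.06], [[0.3, -0.21, 0], 0.197, 0.06], [[0.3, -0.21, 0], 0.197, 0.06]]' 20; python3 - <<'E'
from h import *
s=r.read_state();M=R.from_quat(s['eef_rot']);print(s['time'],M.as_matrix())
print(M.inv().apply(np.array([.4671,.1037,.1185])-s['ee_pos']))
E
```

```text
time: 1.05
ee_pos: [0.448, -0.2473, 0.2416]
eef_rot: [0.993, 0.119, 0.001, -0.0]
ft_force: [-0.6, 0.1, -0.2]
width: 0.0601
grip_force: 0.0
1.05 [[ 0.9717  0.2364  0.0013]
 [ 0.2363 -0.9717  0.001 ]
 [ 0.0015 -0.0006 -1.    ]]
[ 0.1013 -0.3365  0.1235]
```

```bash
python3 jog.py '[[[0.101, -0.336, 0.06], 0, 0.05], [[0.101, -0.336, 0.06], 0, 0.05], [[0.101, -0.336, 0.06], 0, 0.05], [[0.101, -0.336, 0.06], 0, 0.05], [[0.101, -0.336, 0.06], 0, 0.05], [[0.101, -0.336, 0.06], 0, 0.05], [[0.101, -0.336, 0.06], 0, 0.05], [[0.101, -0.336, 0.06], 0, 0.05], [[0.101, -0.336, 0.06], 0, 0.05], [[0.101, -0.336, 0.06], 0, 0.05]]'; python3 - <<'E'
from h import *
s=r.read_state();M=R.from_quat(s['eef_rot']);print(s['time'])
print(M.inv().apply(np.array([.4671,.1037,.1185])-s['ee_pos']))
c=r.camera('wrist');cv2.imwrite('pics/w1.png',c['img'][:,:,::-1])
E
```

```text
time: 2.05
ee_pos: [0.4666, 0.0964, 0.1812]
eef_rot: [0.993, 0.115, -0.0, 0.0]
ft_force: [-0.7, -0.4, 0.2]
width: 0.0499
grip_force: 0.0
2.05
[ 0.0022 -0.0071  0.0627]
```

View pics/w1.png

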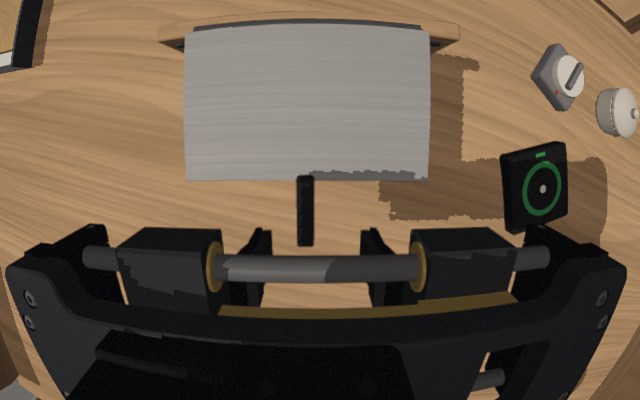

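The wrist view shows the tab (305,210) between the fingers, slightly left while the arm was still settling. Descend and close.

```bash
python3 jog.py '[[[0, 0, 0], 0, 0.05], [[0, 0, 0.035], 0, 0.05], [[0, 0, 0.063], 0, 0.05], [[0, 0, 0.063], 0, 0.05], [[0, 0, 0.063], 0, 0.05], [[0, 0, 0.063], 0, 0], [[0, 0, 0.063], 0, 0], [[0, 0, 0.063], 0, 0], [[0, 0, 0.063], 0, 0], [[0, 0, 0.063], 0, 0]]' 15; python3 - <<'E'
from h import *
s=r.read_state();M=R.from_quat(s['eef_rot']);e=s['ee_pos'];print(s['time'],e)
x,y,yaw=.5458,.1223,.2324
h=pk(x,y,yaw,[.055,0,.113]);d=h-e;dx=d[:2]@[np.cos(yaw),np.sin(yaw)];L=np.hypot(dx,d[2]);a0=np.arctan2(-d[2],dx);print(L,a0)
for a in np.r_[np.linspace(a0,1.9,13)]:
    p=h+np.array([-L*np.cos(a)*np.cos(yaw),-L*np.cos(a)*np.sin(yaw),L*np.sin(a)]);print(a,M.inv().apply(p-e))
E
```

```text
time: 3.1
ee_pos: [0.4662, 0.1002, 0.1186]
eef_rot: [0.993, 0.116, 0.0, -0.002]
ft_force: [-5.2, 19.2, 0.2]
width: 0.0181
grip_force: 9.9
3.1 [0.4662 0.1002 0.1186]
0.13770049506433382 0.040761507786639777
0.040761507786639777 [ 0.     -0.0032  0.    ]
0.1956980488044198 [ 0.0025 -0.0032 -0.0212]
0.3506345898221998 [ 0.0083 -0.0033 -0.0417]
0.5055711308399798 [ 0.0172 -0.0034 -0.0611]
0.6605076718577598 [ 0.0289 -0.0034 -0.0788]
0.8154442128755398 [ 0.0433 -0.0035 -0.0946]
0.9703807538933199 [ 0.0599 -0.0035 -0.1079]
1.1253172949110997 [ 0.0784 -0.0035 -0.1186]
1.2802538359288798 [ 0.0982 -0.0035 -0.1262]
1.4351903769466599 [ 0.1191 -0.0035 -0.1307]
1.5901269179644397 [ 0.1404 -0.0035 -0.1319]
1.7450634589822198 [ 0.1616 -0.0035 -0.1299]
1.9 [ 0.1822 -0.0035 -0.1245]
```

```bash
python3 jog.py '[[[0, -0.003, 0], 0, 0], [[0, -0.003, 0], 0, 0], [[0, -0.003, 0], 0, 0], [[0, -0.003, 0], 0, 0]]' 15; python3 - <<'E'
from h import *
s=r.read_state();print(s['joint_positions'],s['torque'])
E
```

```text
time: 3.5
ee_pos: [0.4654, 0.1034, 0.1185]
eef_rot: [0.993, 0.117, 0.0, -0.002]
ft_force: [-2.6, 11.1, 0.8]
width: 0.012
grip_force: 15.0
[ 0.2997  0.1753 -0.654   1.9597  0.1194  1.0443 -1.7436] [ 2.197   0.5077 -0.0427]
```

```bash
python3 jog.py '[[[0.001, -0.002, -0.011], 0, 0], [[0.0025, -0.002, -0.021], 0, 0], [[0.005, -0.002, -0.032], 0, 0], [[0.008, -0.002, -0.042], 0, 0], [[0.0125, -0.002, -0.052], 0, 0], [[0.017, -0.002, -0.061], 0, 0], [[0.023, -0.002, -0.070], 0, 0], [[0.029, -0.002, -0.079], 0, 0], [[0.036, -0.002, -0.087], 0, 0], [[0.043, -0.002, -0.0946], 0, 0], [[0.0515, -0.002, -0.102], 0, 0], [[0.06, -0.002, -0.108], 0, 0]]' 15
```

```text
time: 4.7
ee_pos: [0.5231, 0.1168, 0.2269]
eef_rot: [0.993, 0.116, -0.001, -0.0]
ft_force: [-4.3, 4.2, -1.3]
width: 0.0116
grip_force: 15.0
```

```bash
python3 jog.py '[[[0.009, 0, -0.006], 0, 0], [[0.0185, 0, -0.0107], 0, 0], [[0.028, 0, -0.015], 0, 0], [[0.038, 0, -0.0183], 0, 0], [[0.048, 0, -0.021], 0, 0], [[0.059, 0, -0.0228], 0, 0], [[0.07, 0, -0.024], 0, 0], [[0.0805, 0, -0.024], 0, 0], [[0.091, 0, -0.0235], 0, 0], [[0.1017, 0, -0.022], 0, 0], [[0.112, 0, -0.02], 0, 0], [[0.122, 0, -0.0166], 0, 0]]' 15; python3 jog.py '[[[0.0, 0, 0], 0, 0], [[0, 0, 0], 0, 0.012], [[0, 0, 0], 0, 0.04], [[0, 0, 0], 0, 0.045], [[0, 0, -0.03], 0, 0.045], [[0, 0, -0.07], 0, 0.045], [[0, 0, -0.09], 0, 0.045], [[0, 0, -0.09], 0, 0.045]]'; python3 - <<'E'
from h import *
c=r.camera('top');S=r.camera('side')
a=c['img'][130:330,130:330,::-1];b=S['img'][60:260,150:350,::-1]
cv2.imwrite('pics/open.png',np.hstack([cv2.resize(i,(400,400),interpolation=cv2.INTER_CUBIC) for i in (a,b)]))
E
```

```text
time: 5.9
ee_pos: [0.6432, 0.1446, 0.2427]
eef_rot: [0.993, 0.116, -0.0, -0.0]
ft_force: [-3.8, 2.2, -0.2]
width: 0.012
grip_force: 15.0
time: 6.7
ee_pos: [0.6435, 0.1438, 0.337]
eef_rot: [0.993, 0.115, 0.003, 0.0]
ft_force: [-0.3, 0.0, 0.2]
width: 0.0437
grip_force: 0.0
```

View pics/open.png

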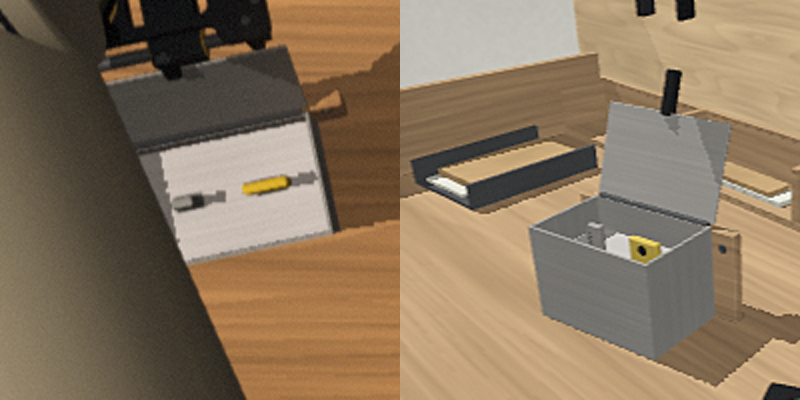

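The flap stands open at about 1.9 rad. The key (yellow) is in the right slot, near top px (263,222) and side px (272,183), and the comb is in the left. I'll check the predicted key against the yellow masks in both views.

```bash
python3 - <<'E'
from h import *
x,y,yaw=.5458,.1223,.2324
k=pk(x,y,yaw,[0,-.036,.106])
cn=np.array([pk(x,y,yaw,[a,-.036+b,z]) for a in(-.005,.005) for b in(-.02,.02) for z in(.072,.106)])
obs=[];tops=[]
for n,box in(('top',(200,240,245,290)),('side',(165,200,255,295))):
    c=r.camera(n);h=cv2.cvtColor(c['img'],cv2.COLOR_RGB2HSV);m=cv2.inRange(h,(22,130,60),(34,255,255))
    a,b,d,e=box;mm=np.zeros_like(m);mm[a:b,d:e]=m[a:b,d:e]
    v,u=np.nonzero(mm);P=np.array([proj(c,p) for p in cn])
    print(n,'mask',u.min(),u.max(),v.min(),v.max(),u.mean(),v.mean(),'pred',P.min(0),P.max(0),'topc',proj(c,k))
    tc=np.array([(u.min()+u.max())/2,(v.min()+v.max())/2])
    # top row of the mask per column (side): the head's upper edge
    if n=='side': print([(i,v[u==i].min(),v[u==i].max()) for i in range(u.min(),u.max()+1)])
    else: print('rect',cv2.minAreaRect(np.c_[u,v].astype(np.float32)))
    for p in cn[1::2]: print(proj(c,p))
s=r.read_state();M=R.from_quat(s['eef_rot']);print(s['ee_pos'],M.as_matrix()[:,0],M.inv().apply(k-s['ee_pos']))
E
```

```text
top mask 251 274 218 226 262.4594594594595 222.1891891891892 pred [249.8884 216.3349] [276.1799 227.2085] topc [262.0111 221.7042]
rect ((262.4615478515625, 222.30770874023438), (5.491251468658447, 23.533939361572266), 78.69007110595703)
[274.1298 222.0757]
[251.0923 227.0816]
[272.9134 216.3349]
[249.8884 221.3326]
side mask 265 279 178 191 271.6521739130435 184.05072463768116 pred [263.125 176.492] [281.6438 196.8925] topc [271.7429 179.4882]
[(265, np.int64(179), np.int64(182)), (266, np.int64(178), np.int64(189)), (267, np.int64(178), np.int64(189)), (268, np.int64(178), np.int64(189)), (269, np.int64(178), np.int64(190)), (270, np.int64(179), np.int64(190)), (271, np.int64(179), np.int64(190)), (272, np.int64(179), np.int64(191)), (273, np.int64(180), np.int64(190)), (274, np.int64(180), np.int64(189)), (275, np.int64(180), np.int64(189)), (276, np.int64(181), np.int64(188)), (277, np.int64(181), np.int64(188)), (278, np.int64(181), np.int64(187)), (279, np.int64(181), np.int64(186))]
[277.4161 182.5871]
[263.125  178.1966]
[280.4995 180.8006]
[266.2576 176.492 ]
[0.6423 0.1435 0.3316] [ 0.9734  0.2292 -0.0017] [-0.0983  0.0343  0.2258]
```

Masks match the prediction within about 1 mm. The wrist camera overhangs on the flap's side, so I'll move off the flap at height and half-turn the tool to keep it clear.

```bash
python3 jog.py '[[[-0.04, 0.014, 0], 0, 0.055], [[-0.08, 0.028, 0], 0, 0.055], [[-0.099, 0.035, 0], 0.15, 0.055], [[-0.099, 0.035, 0], 0.3, 0.055], [[-0.099, 0.035, 0], 0.3, 0.055]]';  python3 - <<'E'
from h import *
s=r.read_state();M=R.from_quat(s['eef_rot']);print(s['joint_positions'])
E
```

```text
time: 7.4
ee_pos: [0.5537, 0.0863, 0.3323]
eef_rot: [0.999, -0.036, -0.0, 0.001]
ft_force: [0.1, 0.1, 0.9]
width: 0.0548
grip_force: 0.0
[ 0.2757  0.2067 -0.6019  1.4594  0.1177  1.5124 -1.9662]
```

```bash
A='x'; python3 jog.py '[[[0, 0, 0], -0.15, 0.055], [[0, 0, 0], -0.3, 0.055], [[0, 0, 0], -0.45, 0.055], [[0, 0, 0], -0.6, 0.055], [[0, 0, 0], -0.75, 0.055], [[0, 0, 0], -0.9, 0.055], [[0, 0, 0], -1.05, 0.055], [[0, 0, 0], -1.2, 0.055], [[0, 0, 0], -1.35, 0.055], [[0, 0, 0], -1.5, 0.055], [[0, 0, 0], -1.65, 0.055], [[0, 0, 0], -1.72, 0.055]]'; python3 jog.py '[[[0, 0, 0], -0.15, 0.055], [[0, 0, 0], -0.3, 0.055], [[0, 0, 0], -0.45, 0.055], [[0, 0, 0], -0.6, 0.055], [[0, 0, 0], -0.75, 0.055], [[0, 0, 0], -0.9, 0.055], [[0, 0, 0], -1.05, 0.055], [[0, 0, 0], -1.2, 0.055], [[0, 0, 0], -1.35, 0.055], [[0, 0, 0], -1.5, 0.055], [[0, 0, 0], -1.65, 0.055], [[0, 0, 0], -1.72, 0.055]]'; python3 jog.py '[[[0, 0, 0], 0, 0.055], [[0, 0, 0], 0, 0.055], [[0, 0, 0], 0, 0.055]]'; python3 - <<'E'
from h import *
s=r.read_state();M=R.from_quat(s['eef_rot']);print(s['joint_positions'])
print(s['ee_pos'],M.as_matrix(),np.arctan2(*M.as_matrix()[1::-1,0])+np.pi,M.inv().apply(pk(.5449,.1216,.2324,[0,-.036,.096])-s['ee_pos']))
E
```

```text
time: 8.6
ee_pos: [0.5542, 0.0876, 0.3319]
eef_rot: [0.674, 0.739, -0.0, -0.001]
ft_force: [-0.8, 0.7, -0.5]
width: 0.055
grip_force: 0.0
time: 9.8
ee_pos: [0.5542, 0.0875, 0.332]
eef_rot: [-0.121, 0.993, 0.0, -0.001]
ft_force: [0.7, -0.6, -1.0]
width: 0.0547
grip_force: 0.0
time: 10.1
ee_pos: [0.5542, 0.0875, 0.3326]
eef_rot: [-0.115, 0.993, 0.0, -0.0]
ft_force: [-0.2, 0.2, -0.6]
width: 0.055
grip_force: 0.0
[ 0.5967  0.3037 -1.0345  1.4425  0.2599  1.5416  1.376 ]
[0.5542 0.0875 0.3326] [[-0.9737 -0.228  -0.0003]
 [-0.228   0.9737  0.0001]
 [ 0.0003  0.0002 -1.    ]] 0.23006787466720136 [ 0.0011 -0.0007  0.2366]
```

```bash
python3 jog.py '[[[0.001, -0.001, 0.045], 0, 0.055], [[0.001, -0.001, 0.09], 0, 0.055], [[0.001, -0.001, 0.135], 0, 0.055], [[0.001, -0.001, 0.17], 0, 0.055], [[0.001, -0.001, 0.19], 0, 0.055], [[0.001, -0.001, 0.19], 0, 0.055], [[0.001, -0.001, 0.19], 0, 0.055]]'; python3 - <<'E'
from h import *
s=r.read_state();M=R.from_quat(s['eef_rot'])
print(s['ee_pos'],M.inv().apply(pk(.5449,.1216,.2324,[0,-.036,.096])-s['ee_pos']))
c=r.camera('side');b=c['img'][60:260,150:350,::-1];d=r.camera('wrist')['img'][:,120:520,::-1]
cv2.imwrite('pics/pre.png',np.hstack([cv2.resize(b,(400,400),interpolation=cv2.INTER_CUBIC),d]))
E
```

```text
time: 10.8
ee_pos: [0.5537, 0.0865, 0.1436]
eef_rot: [-0.115, 0.993, 0.0, 0.0]
ft_force: [0.6, -0.1, 0.3]
width: 0.0549
grip_force: 0.0
[0.5537 0.0865 0.1436] [0.0005 0.0002 0.0476]
```

View pics/pre.png

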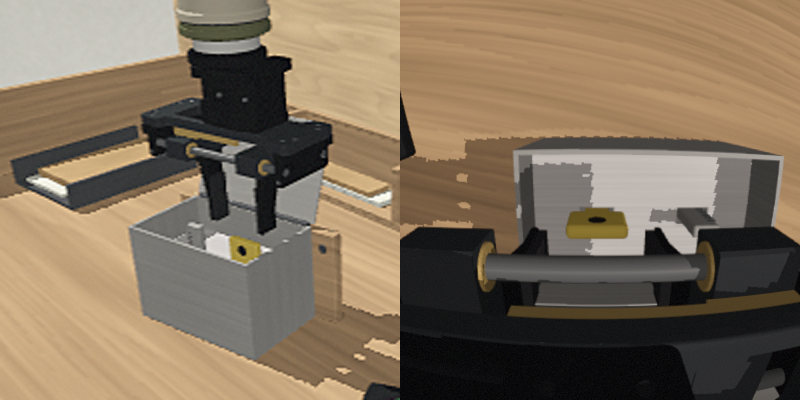

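The head at (597,222) lies centred between the fingers, and the walls are clear. Descend and grip.

```bash
python3 jog.py '[[[0, 0, 0.02], 0, 0.055], [[0, 0, 0.035], 0, 0.055], [[0, 0, 0.047], 0, 0.055], [[0, 0, 0.047], 0, 0.055], [[0, 0, 0.047], 0, 0.055], [[0, 0, 0.047], 0, 0.03], [[0, 0, 0.047], 0, 0.03], [[0, 0, 0.047], 0, 0.03], [[0, 0, 0.047], 0, 0.03], [[0, 0, 0.047], 0, 0.03]]' 20
```

```text
time: 11.9
ee_pos: [0.5538, 0.0862, 0.0963]
eef_rot: [-0.115, 0.993, -0.0, 0.0]
ft_force: [-1.1, -0.8, 3.8]
width: 0.0397
grip_force: 20.0
```

Gripped at 39.7 mm, the head's width. Draw it straight up 0.13 m.

```bash
python3 jog.py '[[[0, 0, -0.01], 0, 0.03], [[0, 0, -0.03], 0, 0.03], [[0, 0, -0.05], 0, 0.03], [[0, 0, -0.07], 0, 0.03], [[0, 0, -0.09], 0, 0.03], [[0, 0, -0.11], 0, 0.03], [[0, 0, -0.13], 0, 0.03], [[0, 0, -0.14], 0, 0.03], [[0, 0, -0.14], 0, 0.03], [[0, 0, -0.14], 0, 0.03]]'; python3 - <<'E'
from h import *
s=r.read_state();M=R.from_quat(s['eef_rot'])
print(M.inv().apply(np.array([.5323,-.1724,s['ee_pos'][2]])-s['ee_pos']))
E
```

```text
time: 12.9
ee_pos: [0.5532, 0.086, 0.2352]
eef_rot: [-0.115, 0.993, -0.0, -0.0]
ft_force: [-0.2, -1.1, -1.5]
width: 0.0397
grip_force: 20.0
[ 0.0793 -0.2468  0.0001]
```

```bash
python3 jog.py '[[[0.004, -0.012, 0], 0, 0.03], [[0.012, -0.036, 0], 0, 0.03], [[0.022, -0.068, 0], 0, 0.03], [[0.032, -0.1, 0], 0, 0.03], [[0.042, -0.132, 0], 0, 0.03], [[0.053, -0.164, 0], 0, 0.03], [[0.063, -0.196, 0], 0, 0.03], [[0.072, -0.224, 0], 0, 0.03], [[0.077, -0.24, 0], 0, 0.03], [[0.0793, -0.2468, 0], 0, 0.03], [[0.0793, -0.2468, 0], 0, 0.03]]'; python3 jog.py '[[[0, 0, 0.02], 0, 0.03], [[0, 0, 0.04], 0, 0.03], [[0, 0, 0.06], 0, 0.03], [[0, 0, 0.075], 0, 0.03], [[0, 0, 0.085], 0, 0.03], [[0, 0, 0.085], 0, 0.03], [[0, 0, 0.085], 0, 0.03], [[0, 0, 0.085], 0, 0.03]]'; python3 - <<'E'
from h import *
S=r.camera('side');T=r.camera('top')
cv2.imwrite('pics/fin.png',np.hstack([cv2.resize(i,(400,400),interpolation=cv2.INTER_CUBIC) for i in (S['img'][120:320,250:450,::-1],T['img'][130:330,260:460,::-1])]))
s=r.read_state();print(s['ee_pos'],proj(S,[.5323,-.1724,.0236]),proj(S,[*s['ee_pos'][:2],s['ee_pos'][2]-.069]))
M=R.from_quat(s['eef_rot']);print(M.inv().apply(np.array([.5323,-.1724,.119])-s['ee_pos']))
h=cv2.cvtColor(T['img'],cv2.COLOR_RGB2HSV);print(s['time'])
E
```

```text
time: 14.0
ee_pos: [0.5323, -0.1724, 0.2354]
eef_rot: [-0.114, 0.993, 0.0, -0.0]
ft_force: [-0.4, 0.3, 0.0]
width: 0.0396
grip_force: 20.0
time: 14.8
ee_pos: [0.5331, -0.1722, 0.1518]
eef_rot: [-0.115, 0.993, -0.0, 0.001]
ft_force: [0.1, 0.3, -0.8]
width: 0.0402
grip_force: 20.0
[ 0.533  -0.1723  0.1516] [352.4803 271.9254] [353.2413 243.983 ]
[0.0007 0.0001 0.0326]
14.9
```

View pics/fin.png

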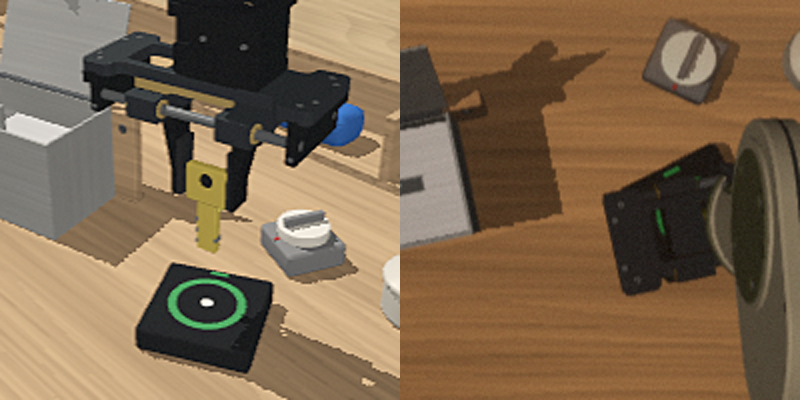

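The key hangs upright with its tip at side px about (354,245), matching the predicted (353,244). The flap is still open. Lower 33 mm so the tip is about 2.6 cm above the ring.

```bash
python3 jog.py '[[[0, 0, 0.01], 0, 0.03], [[0, 0, 0.02], 0, 0.03], [[0, 0, 0.029], 0, 0.03], [[0, 0, 0.033], 0, 0.03], [[0, 0, 0.033], 0, 0.03], [[0, 0, 0.033], 0, 0.03], [[0, 0, 0.033], 0, 0.03]]'; python3 - <<'E'
from h import *
S=r.camera('side');s=r.read_state();print(proj(S,[*s['ee_pos'][:2],s['ee_pos'][2]-.069]))
cv2.imwrite('pics/fin2.png',cv2.resize(S['img'][80:320,170:450,::-1],None,fx=2,fy=2,interpolation=cv2.INTER_CUBIC))
E
```

```text
time: 15.6
ee_pos: [0.5328, -0.1722, 0.1182]
eef_rot: [-0.115, 0.993, -0.0, 0.0]
ft_force: [-1.2, -0.7, -0.5]
width: 0.0395
grip_force: 20.0
[352.8459 259.9877]
```

View pics/fin2.png

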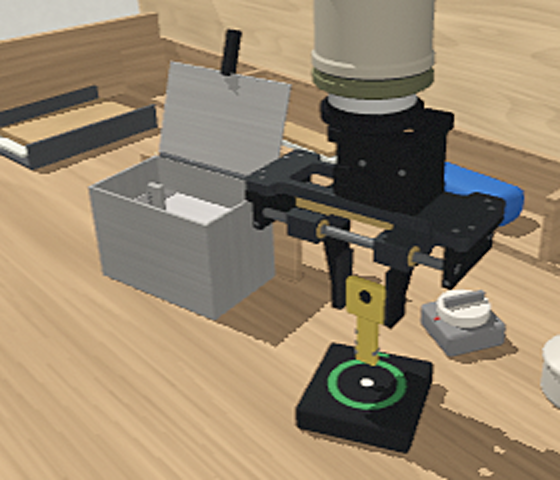

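The tip is at crop (368,362), that is px (354,261), right above the ring centre. The flap is open, the comb is in its slot and the timer is untouched. Handing in.

```bash
python3 -c "
from bench import r
print(r.close_job())"
```

```text
the job is handed in; nothing more can be done
None
```

I handed the job in at about 16 s on the robot's clock: the flap stands open, and the gripper holds the key upright with its tip about 2.5 cm above the middle of the green ring, the comb still in its slot and the trinket box and timer untouched.

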